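# Check a valve block's face with straightedge and scanner

## Task

Without lifting it, push the I-section straightedge across the bench until it lies flush against the front face of the clamped valve block (the face towards the robot) and spans that whole face. Then pick up the pistol-shaped scanner, hold it still for at least a second with its window aimed from 10 to 20 cm away at the middle of the seam where the top edge of the straightedge meets the block, and stand it gently upright on the bench again. Leave the straightedge flush and everything else where it is.

Things in the scene. Friction and masses are not known exactly. Their poses are not given: they have to be found in the camera images.
- valve_block: aluminium block fixed to the bench, 80 (x) x 120 (y) x 60 mm high, ports in its top. Origin: centre of underside. Flat front face at x = -40 mm looks along its own -x, roughly at the robot (yaw up to 0.25 rad), with nothing sticking out. Strap clamps at both ends reach y = +-106 mm, 50 mm high, behind the face (x -5 to +35 mm)
- seam_mid (a point): the point to scan: middle of the block's front face at the height of the straightedge's top, 36 mm above the bench (x = -40, y = 0, z = 36 mm in the block's frame, axes as the block's)
- straightedge: loose steel-coloured I-section bar on the bench in front of the block: 30 (x) x 220 (y) x 36 mm high, 0.4 to 0.7 kg, both long sides alike. Origin: centre of underside. Starts 55 to 85 mm short of flush, skewed up to 0.3 rad to the block, up to 30 mm off its middle. Flush: its origin 55 mm in front (-x) of the block's. Sliding takes 2 to 6 N
- scanner: loose grey-black pistol-shaped scanner standing on its foot left or right of the straightedge, 0.36 to 0.54 kg, 166 mm tall, always on. Origin: centre of underside; x forwards, z up. Foot 84 (x) x 56 (y) x 30 mm; upright column 32 (x) x 30 (y) mm, 154 mm high, both centred at x = -4 mm. Pinch the column from above across y, at 125 mm height. Head 29 mm thick slopes forwards and down
- scanner_window (a point): centre of the round window at the tip of the scanner's head, at x = 60, y = 0, z = 115 mm in the scanner's frame. This point's own z axis is the line of sight: forwards (scanner +x) and 50 degrees below level while the scanner is upright; its y axis is the scanner's y
- oil_bottle: bystander: grey bottle, 60 mm across, 150 mm tall, on the other side from the scanner. Origin: centre of underside
- socket: bystander: steel socket, 28 mm across, 38 mm tall, on the left. Origin: centre of underside
- cup: bystander: red plastic cup, 68 mm across, 70 mm tall, behind on the left. Origin: centre of underside
- injector: bystander: steel injector lying on the right, about 185 mm long (x from -70 to +115 mm), 35 mm high. Origin: underside of its body
- spanner: bystander: steel spanner lying on the left, 170 mm long along its x. Origin: underside, near its middle
- jar: bystander: clear jar, 60 mm across, 70 mm tall, behind on the right. Origin: centre of underside
- cap_nut: bystander: brass cap nut, 30 mm across, 30 mm tall, on the right. Origin: centre of underside

How it is judged (in metres and radians):
On the way, in this order (a step that is already met when the one before it is completed fails the run):
1. the straightedge lies flush along the block's front face and spans it (x of straightedge in the frame of valve_block between -0.0575 and -0.05 m and y of straightedge in the frame of valve_block between -0.048 and 0.048 m and angle between the x axis of straightedge and the x axis of valve_block, either way round below 0.02 rad and angle between straightedge's own z axis and vertical below 0.03 rad), for 0.2 s.
2. scanner held off the bench and still for 1 s, seam middle within 20 mm either way of its line of sight, 60 to 260 mm from its window, straightedge still flush (all of step 1 and x of seam_mid in the frame of scanner_window between -0.02 and 0.02 m and y of seam_mid in the frame of scanner_window between -0.02 and 0.02 m and z of seam_mid in the frame of scanner_window between 0.06 and 0.26 m and height (world z) of scanner above 0.008 m and linear speed of scanner below 0.03 m/s and angular speed of scanner below 0.2 rad/s), for 1 s.
At the end, for the whole second after the job is handed in: Straightedge flat on the bench, flush with the block's front face (gap under 2.5 mm, within 0.02 rad of parallel), its middle within 48 mm of the face's middle; scanner upright (within 0.08 rad), released and at rest on the bench (all of step 1 and angle between scanner's own z axis and vertical below 0.08 rad and height (world z) of scanner between -0.006 and 0.006 m and linear speed of each of scanner, straightedge below 0.02 m/s); the robot touches nothing.
It fails at once if the straightedge is lifted off the bench (over 12 mm) (height (world z) of straightedge above 0.012 m).
It fails at once if the scanner is dropped: free of the fingers and falling faster than 0.4 m/s (linear speed of scanner above 0.4 m/s and contact force between scanner and the fingers below 0.2 N).
It fails at once if a bystander is shoved or toppled (moved over 30 mm) (distance of any of oil_bottle, socket, cup, injector, spanner, jar, cap_nut from where it was at the start of the episode above 0.03 m).
It also fails if it takes over 58 s, if anything falls off the work surface, if the arm or the gripper's body presses on something with over 40 N, if the wrist force passes 120 N, or if a joint passes its speed limit or range.

## Robot

A 6-joint arm with a two-finger parallel gripper is mounted at the origin on the work surface. World frame = base frame: x ahead of the robot, y to its left, z up, the work surface at z = 0. Lengths are in mm, angles in rad, forces in N, time in s.
With the tool pointing down it reaches from about 350 to 775 mm from the base axis. Payload 7.3 kg.
Tool frame: the origin (TCP) lies midway between the tips of the shut fingers; the grasp point (between the pads) lies 19 mm behind it; z points along the fingers, y is the line along which they close (so a half turn about z gives the same grasp; the last joint's range is limited). The gripper opens to 92 mm and grips with 3 to 60 N. Pads are 19 mm wide; open, the fingers measure 130 mm over their backs; the gripper's body (75 mm by 190 mm) begins 47 mm behind the grasp point.
Start: joints at [-1.275, 0.342, 1.524, -0, 1.275, -0.146], TCP at [224.497, -474.601, 226.741] pointing down, gripper open.
Joint ranges: [-2.53, 2.53], [-0.77, 2.02], [0.04, 2.7], [-1, 4.14], [0.28, 2.66], [-3.11, 3.11]. Speed limits (rad/s): [2.57, 2.57, 3.14, 3.14, 3.14, 3.14].

## Interface

Orientations are given as [roll, pitch, yaw] about the fixed x, y, z axes, in that order (R = Rz(yaw) Ry(pitch) Rx(roll)).
In Python, from plant import bot gives the robot as it stands.
- The arm moves only by the tool servo_tool, never from a script. Its argument "deltas" is a list of rows, each a list of 2 entries, a list of its own where there are three numbers: the shift along the tool's x, y, z in m, then the turn, a rotation vector about the tool's x, y, z in degrees. A call has 1 to 20 rows; each row shifts and turns the commanded pose from where the row before left it, along the tool's axes as they then stand; what a row does not reach is not made up. A row lasts 1/8 s, in which the tool goes at most 62.5 mm and 10.7 degrees, less where a joint would pass 70% of its speed; a pose out of reach is approached as far as the arm can. A call with a gripper value outside its range is refused whole. "fingers" is the opening, from 0 (shut) to 1 (fully open), set as the call begins (left out, the last holds). The fingers move at their own pace and stop on an object; the grip force is fixed at half the most. Time passes only in rows, so rows that do not move let the fingers close. It gives the time, the measured TCP pose, the force, the opening and the grip force at its end, in the units of the state.
- bot.get_obs(): the state, without advancing time (a new reading comes with each control period).
- bot.capture(name): name is "side" or "top"; returns the picture (420x560x3 uint8, red, green, blue); there is no depth.
- bot.camera_model(name): a dict with "mtx" (3x3 intrinsics, pixels), "xyz" and "rotation" of the camera in the world. Camera axes: x right, y down, z forward; pixel columns grow to the right and rows downward; lengths in mm; the calibration is good to about 2 mm. A picture is of the moment at which its call begins. camera_model takes no time and is no camera call.
- bot.close_job(): hands the job in; it is judged then, once.
The state is a dict: "time": time; "joint_positions": joint angles; "dq": joint speeds; "tau": joint torques, N m; "tool_pos": TCP position; "tcp_rot": TCP orientation; "contact_force": force on the tool from outside, world axes, zero at the start; "moment": the same for the moment, N m; "grip_width": finger opening in mm; "finger_force": force on a finger pad.
Only numpy, scipy, OpenCV 4.12 (cv2) and the standard library are available. Lean on these libraries where they do the work, as an engineer would, in place of code of your own. Each camera call takes 0.05 s, during which the arm holds its last target. There are 200 camera calls.

## Working session

There is one attempt and no reset: what is moved stays moved. The work goes in short steps, Python scripts to look and compute and a tool call to move; the robot and the scene stay as the last step left them, time stands still between calls to the robot, and variables do not carry over. Pictures are saved under pics/ and viewed, at most 11 in all, crops included, and the job is handed in when it is done.

Besides the shell and the picture viewer there is one more tool, called after "Emit:" in YAML: its name, and indented under it one key for each argument. servo_tool: Moves the arm, as the interface text tells. Its arguments: {"type":"object","properties":{"deltas":{"type":"array"},"fingers":{"type":"number"}},"required":["deltas"]}

```bash
mkdir -p pics; ls; python3 - <<'E'
from plant import bot
import cv2
for n in("top","side"):
    im=bot.capture(n); cv2.imwrite(f"pics/{n}0.png",im[:,:,::-1])
    m=bot.camera_model(n); print(n,m)
o=bot.get_obs(); print(o)
E
```

```text
pics
top {'mtx': array([[425.58807572,   0.        , 280.57993857],
       [  0.        , 425.58807572, 210.94229457],
       [  0.        ,   0.        ,   1.        ]]), 'xyz': array([ 442.55396946,   -8.8894597 , 1371.97359327]), 'rotation': array([-3.0347525 ,  0.01541732, -1.57005254])}
side {'mtx': array([[509.46756958,   0.        , 267.63188722],
       [  0.        , 509.46756958, 207.30938283],
       [  0.        ,   0.        ,   1.        ]]), 'xyz': array([ 77.31986345, 892.82618885, 822.97013207]), 'rotation': array([-2.18632294,  0.00794238, -2.62143437])}
{'time': 0.1, 'joint_positions': array([-1.27502499e+00,  3.42642293e-01,  1.52493701e+00, -2.72293974e-05,
        1.27540912e+00, -1.45993997e-01]), 'dq': array([-0.00094175, -0.00118215, -0.00178206, -0.00135086,  0.00073192,
       -0.00215428]), 'tau': array([ 1.25599741e-03, -4.32001233e+01, -2.44697589e+01,  7.19156116e-02,
        5.26074786e-02, -3.00604938e-05]), 'tool_pos': array([ 224.36136434, -474.22942738,  226.11463198]), 'tcp_rot': array([-3.14020795e+00, -1.77288426e-04,  4.41773157e-01]), 'contact_force': array([-0.31071105, -0.43229939,  0.78642118]), 'moment': array([-0.04792389, -0.02243725,  0.03127653]), 'finger_force': 0.0, 'grip_width': 91.82719381050208}
```

View pics/top0.png

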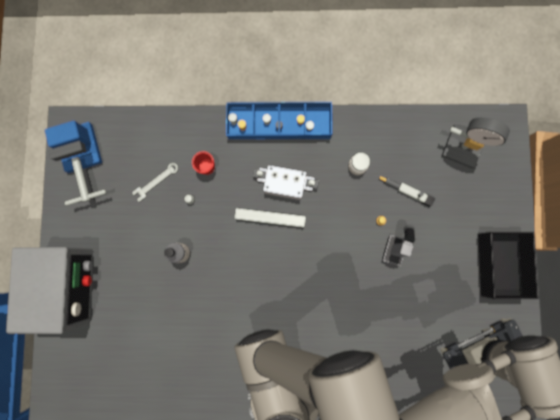

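View pics/side0.png

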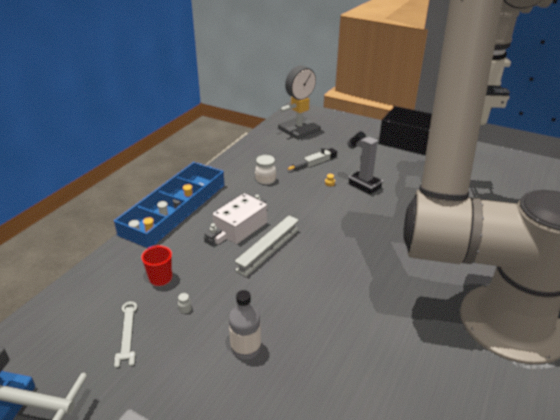

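The top view shows the block at about (285,182), the straightedge at (270,218) and the scanner at (400,245), to the right of the bar. The bottle is on the left at (177,253). I'll enlarge the top and side crops for corners.

```bash
python3 - <<'E'
import cv2,numpy as np
a=cv2.imread("pics/top0.png"); b=cv2.imread("pics/side0.png")
def g(im,x0,y0,w,h,s): return cv2.resize(im[y0:y0+h,x0:x0+w],None,fx=s,fy=s,interpolation=cv2.INTER_CUBIC)
t1=g(a,225,160,100,75,4); t2=g(a,370,215,50,75//1,4) 
s1=g(b,200,185,110,90,4)[:300]; s1=g(b,200,190,110,75,4); s2=g(b,340,125,50,75,4)
cv2.imwrite("pics/crop1.png",np.vstack([np.hstack([t1,t2,np.zeros((300,40,3),np.uint8)]),np.hstack([s1,s2])])[:,:640])
E
```

```text
(no output)
```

View pics/crop1.png

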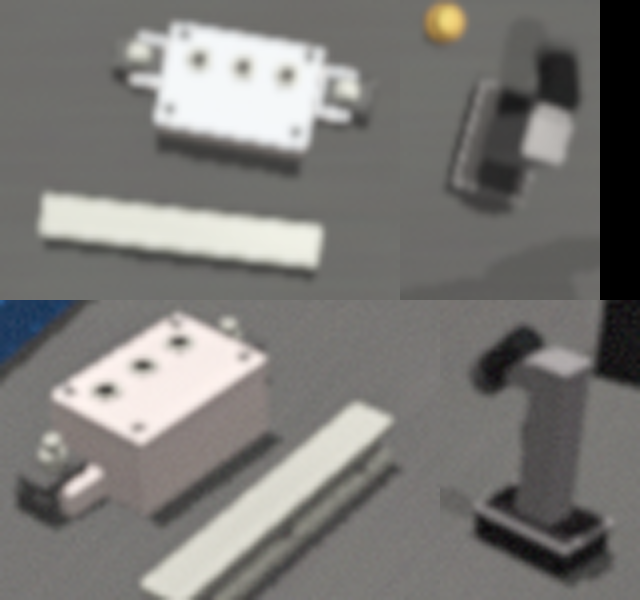

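```bash
cat > h.py <<'E'
import numpy as np, cv2
from scipy.spatial.transform import Rotation as R
from scipy.optimize import least_squares
from plant import bot
CAM={n:bot.camera_model(n) for n in("top","side")}
def proj(n,P):
    m=CAM[n]; q=(np.atleast_2d(P)-m["xyz"])@R.from_euler("xyz",m["rotation"]).as_matrix()
    q=q@m["mtx"].T; return q[:,:2]/q[:,2:]
def place(p,L):
    x,y,a=p; L=np.atleast_2d(L).astype(float)
    return L@R.from_euler("z",a).as_matrix().T+[x,y,0]
def fit(obs,p0):  # obs: list of (cam, local xyz, pixel)
    f=lambda p:np.concatenate([(proj(c,place([p[0],p[1],p[2]/100],l))[0]-u) for c,l,u in obs])
    r=least_squares(f,[p0[0],p0[1],p0[2]*100],loss="soft_l1"); p=r.x; p[2]/=100
    return p,f(r.x).reshape(-1,2)
def px(u,v,x0,y0,s=4.): return np.array([(u+.5)/s-.5+x0,(v+.5)/s-.5+y0])
E
cat > m.py <<'E'
from h import *
T1=lambda u,v:px(u,v,225,160); T2=lambda u,v:px(u-400,v,370,215)
S1=lambda u,v:px(u,v-300,200,190); S2=lambda u,v:px(u-440,v-300,340,125)
b=[]
for (x,y),t,s in [((-40,60),(154,125),(143,442)),((-40,-60),(308,150),(267,358)),((40,60),(170,22),(52,396)),((40,-60),(326,44),(178,314))]:
    b+=[("top",(x,y,60),T1(*t)),("side",(x,y,60),S1(*s))]
e=[("side",(15,-110,36),S1(358,401)),("side",(-15,-110,36),S1(393,421)),("side",(15,110,36),S1(142,583))]
for (x,y),t in [((-15,110),(38,236)),((-15,-110),(318,270)),((15,110),(43,192)),((15,-110),(324,226))]: e.append(("top",(x,y,36),T1(*t)))
s=[("top",(12,15,154),T2(535,107)),("top",(12,-15,154),T2(574,112)),("top",(-20,-15,154),T2(563,165)),("top",(-20,15,154),T2(525,158)),
 ("top",(38,28,30),T2(483,80)),("top",(-46,28,30),T2(455,187)),
 ("side",(38,28,30),S2(477,505)),("side",(-46,28,30),S2(570,555)),("side",(-46,-28,30),S2(608,520)),
 ("side",(-20,15,154),S2(565,376)),("side",(-20,-15,154),S2(588,358))]
if __name__=="__main__":
    for n,o,p0 in(("block",b,(550,0,-.1)),("edge",e,(450,0,-.1)),("scanner",s,(380,-300,0))):
        p,r=fit(o,p0); print(n,p.round(3)); print(r.round(1).tolist())
E
python3 m.py
```

```text
block [ 6.78238e+02 -4.30000e-01 -1.68000e-01]
[[2.0, 2.5], [5.3, 0.4], [2.0, -3.7], [-1.3, -2.7], [-1.8, 3.0], [1.4, 2.5], [-2.5, -2.5], [-4.7, 0.1]]
edge [ 5.66811e+02  4.61900e+01 -1.19000e-01]
[[-4.7, -0.6], [-3.3, -2.3], [4.3, 2.6], [0.7, 3.0], [0.5, -5.4], [-0.4, 4.6], [-1.1, -3.9]]
scanner [ 4.69055e+02 -3.49069e+02 -2.51000e-01]
[[-1.8, 1.7], [-1.0, 0.4], [2.1, -1.5], [1.0, 0.2], [-3.7, 1.4], [3.9, 1.6], [-0.4, 2.2], [3.7, -2.7], [0.9, -3.0], [2.8, -0.5], [0.8, -0.5]]
```

```bash
sed -i 's/p=r.x; p\[2\]/p=r.x.copy(); p[2]/' h.py; cat > ov.py <<'E'
from h import *; import sys
def box(x0,x1,y0,y1,z0,z1):
    return [[(x0,y0,z),(x1,y0,z),(x1,y1,z),(x0,y1,z)] for z in(z0,z1)]
W={"block":box(-40,40,-60,60,0,60),"edge":box(-15,15,-110,110,0,36),
 "scanner":box(-46,38,-28,28,0,30)+box(-20,12,-15,15,30,154)+[[(-4,0,154),(60,0,115)]]}
def over(ims,poses,out,crops,s=4):
    t=[]
    for n,(x0,y0,w,h) in crops:
        g=cv2.resize(ims[n][y0:y0+h,x0:x0+w],None,fx=s,fy=s,interpolation=cv2.INTER_CUBIC)
        for k,p in poses.items():
            for L in W[k]:
                q=((proj(n,place(p,L))-[x0,y0]+.5)*s-.5).round().astype(np.int32)
                cv2.polylines(g,[q],True,(0,0,255),1)
        t.append(g)
    h=max(i.shape[0] for i in t)
    cv2.imwrite(out,np.hstack([cv2.copyMakeBorder(i,0,h-i.shape[0],0,4,0) for i in t]))
E
python3 m.py; python3 - <<'E'
from ov import *; import m
P={n:fit(o,p0)[0] for n,o,p0 in(("block",m.b,(550,0,-.1)),("edge",m.e,(450,0,-.1)),("scanner",m.s,(380,-300,0)))}
ims={n:cv2.imread(f"pics/{n}0.png") for n in("top","side")}
over(ims,P,"pics/ov1a.png",[("top",(225,160,100,75)),("side",(200,190,110,90))],3)
over(ims,P,"pics/ov1b.png",[("top",(370,215,50,60)),("side",(340,125,50,75))],3)
a=cv2.imread("pics/ov1a.png");b=cv2.imread("pics/ov1b.png")
w=max(a.shape[1],b.shape[1]);p=lambda i:cv2.copyMakeBorder(i,0,0,0,w-i.shape[1],0)
cv2.imwrite("pics/ov1.png",np.vstack([p(a),p(b)]))
E
```

```text
block [ 6.78238e+02 -4.30000e-01 -1.68000e-01]
[[0.2, -0.8], [0.5, 0.4], [-0.3, -0.8], [0.3, -0.3], [0.6, 0.1], [0.0, -0.1], [-0.7, 0.8], [-0.3, 0.1]]
edge [ 5.66811e+02  4.61900e+01 -1.19000e-01]
[[-0.1, 0.6], [0.7, -0.3], [0.2, 0.2], [0.4, -1.1], [-0.3, -1.3], [0.4, 0.5], [-0.7, 0.2]]
scanner [ 4.69055e+02 -3.49069e+02 -2.51000e-01]
[[-0.6, 0.5], [-0.0, 1.9], [0.3, -0.4], [-0.6, -1.3], [-0.5, -0.5], [0.5, -1.1], [-0.8, 0.1], [-0.3, -1.8], [1.3, -0.6], [0.7, -0.2], [1.2, 0.6]]
```

View pics/ov1.png

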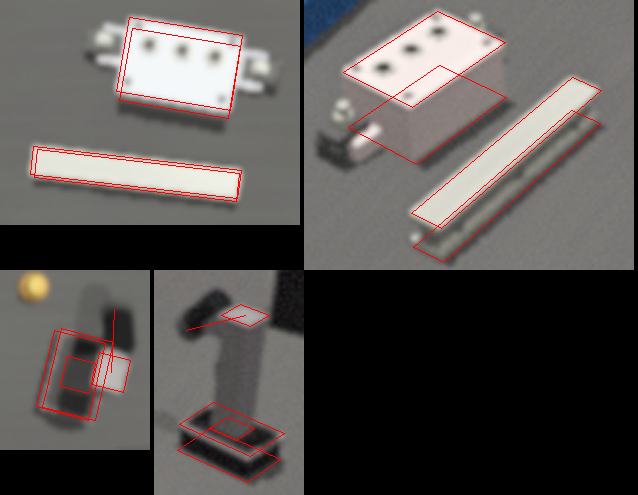

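The wireframes lie on the images to about 1 px: block at (678, 0, yaw -0.168), bar at (567, 46, -0.119), scanner at (469, -349, -0.25). I'll put the open fingers behind the bar, squared to the block, and push with both of them.

Emit:
servo_tool:
  deltas:
    - [[0,0,0],[0,0,8.73]]
    - [[0,0,0],[0,0,8.73]]
    - [[0,0,0],[0,0,8.73]]
    - [[0,0,0],[0,0,8.73]]
    - [[0.0174,-0.0475,0],[0,0,0]]
    - [[0.0174,-0.0475,0],[0,0,0]]
    - [[0.0174,-0.0475,0],[0,0,0]]
    - [[0.0174,-0.0475,0],[0,0,0]]
    - [[0.0174,-0.0475,0],[0,0,0]]
    - [[0.0174,-0.0475,0],[0,0,0]]
    - [[0.0174,-0.0475,0],[0,0,0]]
    - [[0.0174,-0.0475,0],[0,0,0]]
    - [[0.0174,-0.0475,0],[0,0,0]]
    - [[0.0174,-0.0475,0],[0,0,0]]
    - [[0.0174,-0.0475,0],[0,0,0]]
    - [[0.0174,-0.0475,0],[0,0,0]]
    - [[0,0,0],[0,0,0]]
    - [[0,0,0],[0,0,0]]
  fingers: 1

```text
time: 2.35
tool_pos: [525.0, 52.4, 226.2]
tcp_rot: [3.141, 0.001, -0.167]
contact_force: [0.1, -0.2, -0.1]
grip_width: 91.8
finger_force: 0.0
```

Emit:
servo_tool:
  deltas:
    - [[0,0,0.04],[0,0,0]]
    - [[0,0,0.05],[0,0,0]]
    - [[0,0,0.05],[0,0,0]]
    - [[0,0,0.04],[0,0,0]]
    - [[0,0,0.02],[0,0,0]]
    - [[0,0,0.01],[0,0,0]]
    - [[0,0,0.006],[0,0,0]]
    - [[0,0,0.005],[0,0,0]]
    - [[0,0,0],[0,0,0]]
    - [[0,0,0],[0,0,0]]

```text
time: 3.6
tool_pos: [525.8, 52.6, 6.2]
tcp_rot: [-3.142, -0.001, -0.167]
contact_force: [0.9, -0.8, -0.1]
grip_width: 91.9
finger_force: 0.0
```

```bash
python3 - <<'E'
from h import *
im=bot.capture("side"); cv2.imwrite("pics/s2.png",cv2.resize(im[180:290,190:350,::-1],None,fx=4,fy=4,interpolation=cv2.INTER_CUBIC))
E
```

```text
(no output)
```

View pics/s2.png

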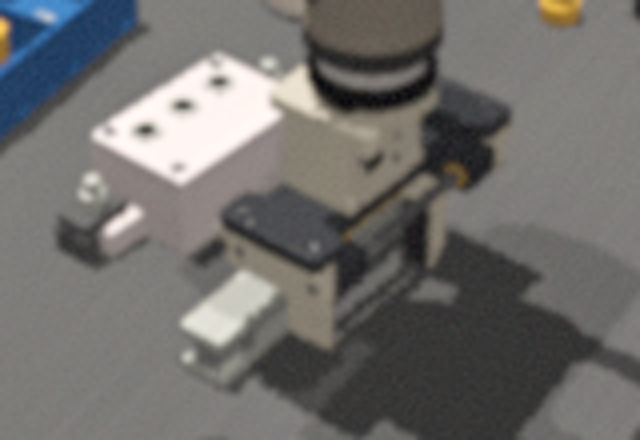

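The picture shows both fingers down behind the bar, clear of the block. Now I'll push along tool x.

Emit:
servo_tool:
  deltas:
    - [[0.004,0,0],[0,0,0]]
    - [[0.004,0,0],[0,0,0]]
    - [[0.004,0,0],[0,0,0]]
    - [[0.004,0,0],[0,0,0]]
    - [[0.004,0,0],[0,0,0]]
    - [[0.004,0,0],[0,0,0]]
    - [[0.004,0,0],[0,0,0]]
    - [[0.004,0,0],[0,0,0]]
    - [[0.004,0,0],[0,0,0]]
    - [[0.004,0,0],[0,0,0]]
    - [[0.004,0,0],[0,0,0]]
    - [[0.004,0,0],[0,0,0]]
    - [[0.004,0,0],[0,0,0]]
    - [[0.004,0,0],[0,0,0]]
    - [[0.004,0,0],[0,0,0]]

```text
time: 5.52
tool_pos: [582.2, 43.0, 5.5]
tcp_rot: [3.141, 0.006, -0.167]
contact_force: [-8.2, 2.3, 7.1]
grip_width: 91.4
finger_force: 4.5
```

Emit:
servo_tool:
  deltas:
    - [[0.002,0,0],[0,0,0]]
    - [[0.002,0,0],[0,0,0]]
    - [[0.002,0,0],[0,0,0]]
    - [[0.002,0,0],[0,0,0]]
    - [[0.002,0,0],[0,0,0]]

```text
time: 6.15
tool_pos: [592.1, 41.3, 5.5]
tcp_rot: [3.141, 0.006, -0.167]
contact_force: [-8.4, 2.9, 7.1]
grip_width: 91.6
finger_force: 4.5
```

Emit:
servo_tool:
  deltas:
    - [[0.0015,0,0],[0,0,0]]
    - [[0.0015,0,0],[0,0,0]]
    - [[0.0015,0,0],[0,0,0]]
    - [[0.0015,0,0],[0,0,0]]

```text
time: 6.65
tool_pos: [598.0, 40.3, 5.5]
tcp_rot: [3.141, 0.006, -0.167]
contact_force: [-8.6, 1.1, 6.9]
grip_width: 91.9
finger_force: 4.5
```

Emit:
servo_tool:
  deltas:
    - [[0.001,0,0],[0,0,0]]
    - [[0.001,0,0],[0,0,0]]

```text
time: 6.9
tool_pos: [599.9, 40.0, 5.5]
tcp_rot: [3.141, 0.006, -0.167]
contact_force: [-9.3, 0.7, 7.9]
grip_width: 91.8
finger_force: 4.5
```

Emit:
servo_tool:
  deltas:
    - [[0.001,0,0],[0,0,0]]
    - [[0.0005,0,0],[0,0,0]]

```text
time: 7.15
tool_pos: [601.5, 39.7, 5.5]
tcp_rot: [3.141, 0.006, -0.168]
contact_force: [-8.9, 1.9, 7.0]
grip_width: 91.7
finger_force: 4.5
```

Emit:
servo_tool:
  deltas:
    - [[0.0007,0,0],[0,0,0]]
    - [[0.0007,0,0],[0,0,0]]

```text
time: 7.4
tool_pos: [601.6, 39.7, 5.5]
tcp_rot: [3.141, 0.008, -0.167]
contact_force: [-15.1, 2.2, 11.5]
grip_width: 91.7
finger_force: 7.4
```

Emit:
servo_tool:
  deltas:
    - [[0.0007,0,0],[0,0,0]]
    - [[0.0007,0,0],[0,0,0]]

```text
time: 7.65
tool_pos: [601.6, 39.7, 5.4]
tcp_rot: [3.141, 0.011, -0.168]
contact_force: [-18.3, 3.2, 14.1]
grip_width: 91.8
finger_force: 9.5
```

```bash
python3 - <<'E'
from h import *
s=bot.capture("side");t=bot.capture("top")
a=cv2.resize(s[190:265,200:310,::-1],None,fx=4,fy=4,interpolation=cv2.INTER_CUBIC)
b=cv2.resize(t[160:235,225:315,::-1],None,fx=4,fy=4,interpolation=cv2.INTER_CUBIC)
cv2.imwrite("pics/s3.png",np.hstack([a,b]))
E
```

```text
(no output)
```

View pics/s3.png

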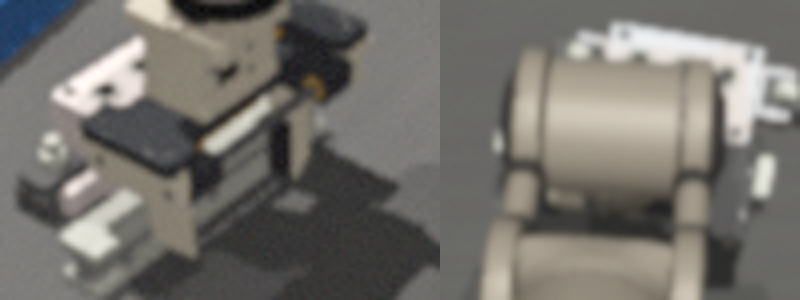

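The forward motion has stalled at x=601.6 mm and the force is rising, so the bar has met the block. I'll press slightly more to seat it, then back off and rise to check.

Emit:
servo_tool:
  deltas:
    - [[0.001,0,0],[0,0,0]]
    - [[0.0005,0,0],[0,0,0]]
    - [[0,0,0],[0,0,0]]

```text
time: 8.12
tool_pos: [601.5, 39.8, 5.4]
tcp_rot: [3.141, 0.015, -0.168]
contact_force: [-23.3, 3.5, 17.7]
grip_width: 91.9
finger_force: 11.5
```

Emit:
servo_tool:
  deltas:
    - [[-0.004,0,0],[0,0,0]]
    - [[-0.01,0,0],[0,0,0]]
    - [[-0.015,0,0],[0,0,0]]
    - [[-0.02,0,0],[0,0,0]]
    - [[0,0,-0.03],[0,0,0]]
    - [[0,0,-0.05],[0,0,0]]
    - [[0,0.03,-0.05],[0,0,0]]
    - [[0,0.05,-0.05],[0,0,0]]
    - [[-0.01,0.05,-0.02],[0,0,0]]
    - [[-0.01,0.05,0],[0,0,0]]
    - [[-0.01,0.05,0],[0,0,0]]
    - [[-0.01,0.05,0],[0,0,0]]
    - [[0,0,0],[0,0,0]]
    - [[0,0,0],[0,0,0]]

```text
time: 9.88
tool_pos: [474.7, -216.6, 199.8]
tcp_rot: [-3.141, -0.0, -0.168]
contact_force: [1.3, 0.3, 0.2]
grip_width: 91.9
finger_force: 0.0
```

```bash
python3 - <<'E'
from h import *
s=bot.capture("side");t=bot.capture("top")
cv2.imwrite("pics/side4.png",s[:,:,::-1]);cv2.imwrite("pics/top4.png",t[:,:,::-1])
a=cv2.resize(s[185:285,190:300,::-1],None,fx=4,fy=4,interpolation=cv2.INTER_CUBIC)
b=cv2.resize(t[155:215,225:315,::-1],None,fx=4,fy=4,interpolation=cv2.INTER_CUBIC)
cv2.imwrite("pics/s4.png",np.hstack([a,cv2.copyMakeBorder(b,0,160,0,0,0)]))
E
```

```text
(no output)
```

View pics/s4.png

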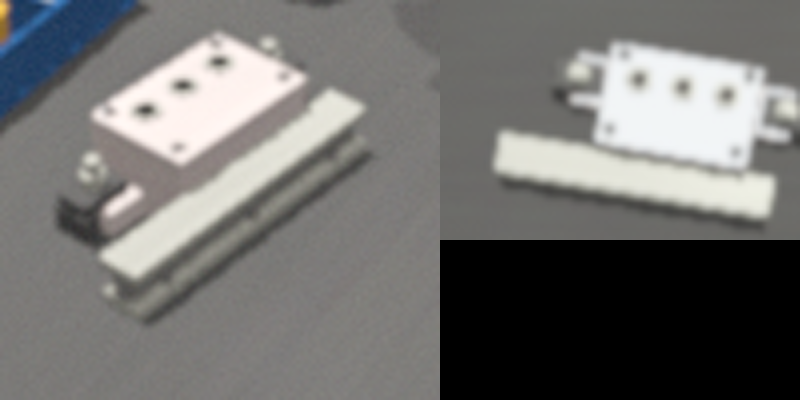

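The bar looks flush, with no dark gap visible in either view. I'll measure it from its corners: top crop (499,131), (775,176), (770,218), (494,172); side crop (100,256), (137,279), (330,90), (367,107).

```bash
python3 - <<'E'
from h import *; import m
T=lambda u,v:px(u-440,v,225,155); S=lambda u,v:px(u,v,190,185)
e=[("top",(15,110,36),T(499,131)),("top",(15,-110,36),T(775,176)),("top",(-15,-110,36),T(770,218)),("top",(-15,110,36),T(494,172)),
("side",(15,110,36),S(100,256)),("side",(-15,110,36),S(137,279)),("side",(15,-110,36),S(330,90)),("side",(-15,-110,36),S(367,107))]
p,r=fit(e,(620,20,-.17)); print(p.round(3),r.round(1).tolist())
b,_=fit(m.b,(678,0,-.17)); d=p-b; c,s=np.cos(b[2]),np.sin(b[2])
print("rel",c*d[0]+s*d[1],-s*d[0]+c*d[1],d[2])
# aim: scanner origin for window 150 mm from seam mid, scanner yaw psi
sc,_=fit(m.s,(469,-349,-.25)); print("scanner",sc)
seam=place(b,(-40,0,36))[0]; psi=sc[2]
h=np.array([np.cos(psi),np.sin(psi)])
print("seam",seam,"scanner goal",seam[:2]-(60+150*np.cos(np.radians(50)))*h, 36+150*np.sin(np.radians(50))-115)
g=place(sc,(-4,0,0))[0]; print("grasp",g)
o=bot.get_obs(); Rt=R.from_euler("xyz",o["tcp_rot"]).as_matrix()
print("dist in tool",Rt.T@(np.array([g[0],g[1],106])-o["tool_pos"]))
Rn=R.from_euler("xyz",[np.pi,0,psi]).as_matrix(); print("after turn",Rn.T@(np.array([g[0],g[1],106])-o["tool_pos"]))
E
```

```text
[ 6.27593e+02  3.56830e+01 -1.65000e-01] [[0.4, 0.3], [-0.3, 0.2], [-0.5, -1.0], [-0.0, -0.7], [0.4, 0.2], [0.2, -0.5], [0.3, 0.4], [-0.1, 0.2]]
rel -55.96140862825653 27.155477662378424 0.0027899901651312897
scanner [ 4.69054889e+02 -3.49069322e+02 -2.51212750e-01]
seam [638.79927922   6.2448432   36.        ] scanner goal [487.29084198  45.12708104] 35.90666646784672
grasp [ 465.18044263 -348.07500621    0.        ]
dist in tool [ 12.19762058 132.11270078  93.83273062]
after turn [ 23.36858417 130.57860125  93.86302339]
```

Flush: x = -56 mm, y = 27 mm, skew 0.003 rad. Next is the scanner: I'll turn and centre above it, then go down.

Emit:
servo_tool:
  deltas:
    - [[0,0,0],[0,0,4.75]]
    - [[0.006,0.0326,0],[0,0,0]]
    - [[0.006,0.0326,0],[0,0,0]]
    - [[0.006,0.0326,0],[0,0,0]]
    - [[0.0054,0.0328,0],[0,0,0]]
    - [[0,0,0],[0,0,0]]
    - [[0,0,0],[0,0,0]]
    - [[0,0,0],[0,0,0]]
  fingers: 1

```text
time: 10.98
tool_pos: [465.4, -347.8, 200.0]
tcp_rot: [-3.141, 0.0, -0.249]
contact_force: [-0.2, 1.0, -0.7]
grip_width: 91.8
finger_force: 0.0
```

Emit:
servo_tool:
  deltas:
    - [[0,0,0.01],[0,0,0]]
    - [[0,0,0.015],[0,0,0]]
    - [[0,0,0.015],[0,0,0]]
    - [[0,0,0.015],[0,0,0]]
    - [[0,0,0.015],[0,0,0]]
    - [[0,0,0.012],[0,0,0]]
    - [[0,0,0.008],[0,0,0]]
    - [[0,0,0.004],[0,0,0]]
    - [[0,0,0],[0,0,0]]
    - [[0,0,0],[0,0,0]]

```text
time: 12.22
tool_pos: [465.1, -349.5, 106.4]
tcp_rot: [3.141, -0.001, -0.251]
contact_force: [-0.5, 0.7, 0.1]
grip_width: 92.3
finger_force: 0.0
```

```bash
python3 - <<'E'
from h import *
s=bot.capture("side")
cv2.imwrite("pics/s5.png",cv2.resize(s[80:220,290:450,::-1],None,fx=4,fy=4,interpolation=cv2.INTER_CUBIC))
E
```

```text
(no output)
```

View pics/s5.png

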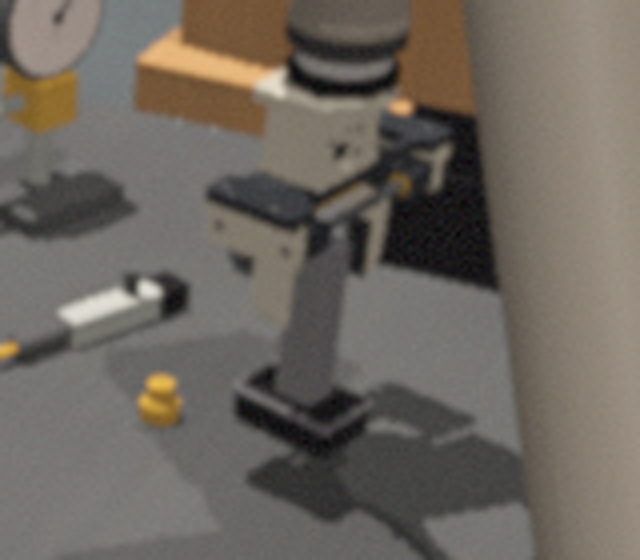

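The fingers straddle the column, which sits between them at about (320,300), and nothing touches. I'll close and check the grip.

Emit:
servo_tool:
  deltas:
    - [[0,0,0],[0,0,0]]
    - [[0,0,0],[0,0,0]]
    - [[0,0,0],[0,0,0]]
    - [[0,0,0],[0,0,0]]
    - [[0,0,0],[0,0,0]]
    - [[0,0,0],[0,0,0]]
    - [[0,0,0],[0,0,0]]
    - [[0,0,0],[0,0,0]]
  fingers: 0

```text
time: 13.28
tool_pos: [464.7, -348.9, 105.8]
tcp_rot: [-3.141, 0.001, -0.251]
contact_force: [-0.3, 2.5, 0.5]
grip_width: 30.1
finger_force: 29.8
```

Emit:
servo_tool:
  deltas:
    - [[0,0,-0.004],[0,0,0]]
    - [[0,0,-0.008],[0,0,0]]
    - [[0,0,-0.01],[0,0,0]]
    - [[0,0,-0.014],[0,0,0]]
    - [[0,0,-0.01],[0,0,0]]
    - [[0,0,-0.004],[0,0,0]]
    - [[0,0,0],[0,0,0]]
    - [[0,0,0],[0,0,0]]

```text
time: 14.28
tool_pos: [464.6, -349.0, 155.4]
tcp_rot: [-3.141, 0.001, -0.251]
contact_force: [-1.1, 0.8, -4.4]
grip_width: 29.8
finger_force: 29.8
```

```bash
python3 - <<'E'
from h import *
o=bot.get_obs(); print(o["tool_pos"],o["tcp_rot"],o["grip_width"])
s=bot.capture("side");t=bot.capture("top")
a=cv2.resize(s[90:190,330:410,::-1],None,fx=5,fy=5,interpolation=cv2.INTER_CUBIC)
b=cv2.resize(t[200:300,360:440,::-1],None,fx=5,fy=5,interpolation=cv2.INTER_CUBIC)
cv2.imwrite("pics/s6.png",np.hstack([a,b]))
E
```

```text
[ 464.64675784 -349.02545687  155.44325421] [-3.14115995e+00  8.14384212e-04 -2.50606459e-01] 29.84669047698388
```

View pics/s6.png

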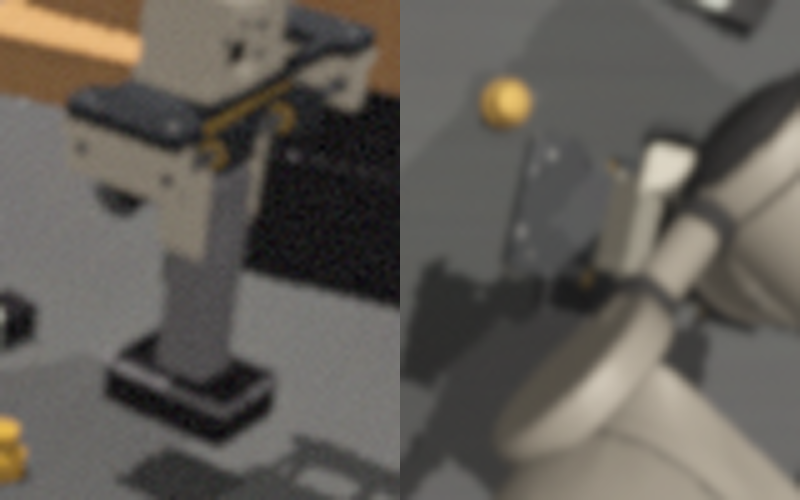

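The scanner hangs upright in the grip, 49 mm up, and looks untilted: its foot is at about (190,385) in the crop and its column is straight. I'll carry it to the aim pose.

Emit:
servo_tool:
  deltas:
    - [[-0.001,-0.006,0],[0,0,0]]
    - [[-0.003,-0.0133,0],[0,0,0]]
    - [[-0.004,-0.0193,0],[0,0,0]]
    - [[-0.0045,-0.0218,0],[0,0,0]]
    - [[-0.0045,-0.0218,0],[0,0,0]]
    - [[-0.0045,-0.0218,0],[0,0,0]]
    - [[-0.0045,-0.0218,0],[0,0,0]]
    - [[-0.0045,-0.0218,0],[0,0,0]]
    - [[-0.0045,-0.0218,0],[0,0,0]]
    - [[-0.0045,-0.0218,0],[0,0,0]]
    - [[-0.0045,-0.0218,0],[0,0,0]]
    - [[-0.0045,-0.0218,0],[0,0,0]]
    - [[-0.0045,-0.0218,0],[0,0,0]]
    - [[-0.0045,-0.0218,0],[0,0,0]]
    - [[-0.0045,-0.0218,0],[0,0,0]]
    - [[-0.0045,-0.0218,0],[0,0,0]]
    - [[-0.0045,-0.0218,0],[0,0,0]]
    - [[-0.0045,-0.0218,0],[0,0,0]]
    - [[-0.003,-0.0143,0],[0,0,0]]
    - [[-0.0015,-0.0066,0],[0,0,0]]

```text
time: 16.88
tool_pos: [483.1, 45.9, 156.0]
tcp_rot: [3.141, -0.0, -0.249]
contact_force: [0.1, -0.6, -4.8]
grip_width: 30.0
finger_force: 29.8
```

Emit:
servo_tool:
  deltas:
    - [[0,0,0.004],[0,0,0]]
    - [[0,0,0.005],[0,0,0]]
    - [[0,0,0.0047],[0,0,0]]
    - [[0,0,0],[0,0,0]]
    - [[0,0,0],[0,0,0]]
    - [[0,0,0],[0,0,0]]

```text
time: 17.62
tool_pos: [483.4, 44.9, 142.3]
tcp_rot: [3.142, -0.0, -0.251]
contact_force: [-0.3, 0.7, -5.7]
grip_width: 30.2
finger_force: 29.8
```

```bash
python3 - <<'E'
from ov import *
o=bot.get_obs(); p=o["tool_pos"]; print(p,o["tcp_rot"],o["dq"].round(3))
psi=o["tcp_rot"][2]; sc=np.array([p[0],p[1],psi]); z=p[2]-105.8
sc[:2]+=4.3*np.array([np.cos(psi),np.sin(psi)])
win=place(sc,(60,0,115))[0]+[0,0,z]; a=np.radians(50)
zax=np.array([np.cos(a)*np.cos(psi),np.cos(a)*np.sin(psi),-np.sin(a)])
d=np.array([638.8,6.24,36])-win; r=d@zax; print("range",r,"off-axis",d-r*zax)
W["scanner"]=[[(x,y,q+z) for x,y,q in L] for L in W["scanner"]]
ims={n:bot.capture(n)[:,:,::-1].copy() for n in("side","top")}
P={"scanner":sc,"edge":[627.6,35.7,-.165],"block":[678.2,-.4,-.168]}
over(ims,P,"pics/s7.png",[("side",(190,120,170,170)),("top",(220,150,100,120))],3)
print(cv2.imread("pics/s7.png").shape)
E
```

```text
[483.37214579  44.93670976 142.34842615] [ 3.14155429e+00 -4.31071788e-04 -2.50669922e-01] [ 0.001 -0.002  0.    -0.     0.001 -0.001]
range 150.13864729194066 off-axis [-0.35361228  1.19201391 -0.5355497 ]
(510, 818, 3)
```

View pics/s7.png

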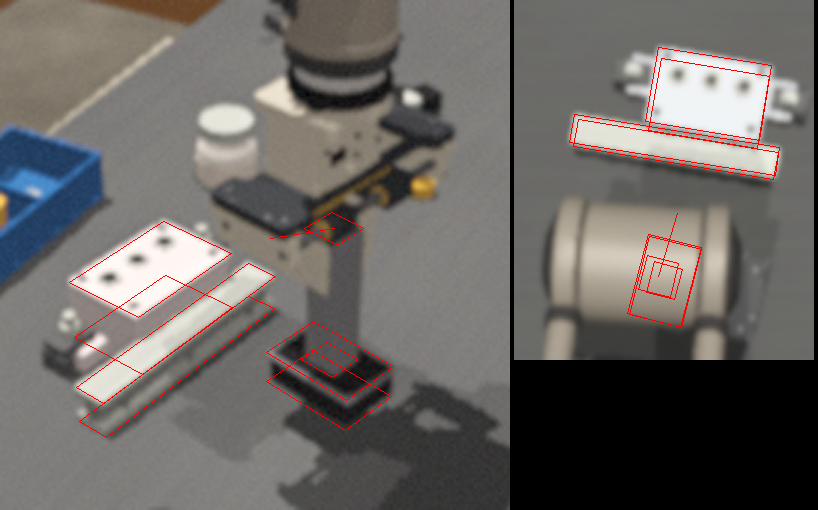

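The picture shows the bar still flush, with the scanner wireframe on its image (foot about (330,375)). The computed range is 150 mm and the off-axis error about 1 mm. Now I'll hold it there, then go back along the same path.

Emit:
servo_tool:
  deltas:
    - [[0,0,0],[0,0,0]]
    - [[0,0,0],[0,0,0]]
    - [[0,0,0],[0,0,0]]
    - [[0,0,0],[0,0,0]]
    - [[0,0,0],[0,0,0]]
    - [[0,0,0],[0,0,0]]
    - [[0,0,0],[0,0,0]]
    - [[0,0,0],[0,0,0]]
    - [[0,0,0],[0,0,0]]
    - [[0,0,0],[0,0,0]]
    - [[0,0,0],[0,0,0]]
    - [[0,0,0],[0,0,0]]
    - [[0,0,0],[0,0,0]]
    - [[0,0,0],[0,0,0]]
    - [[0,0,0],[0,0,0]]
    - [[0,0,0],[0,0,0]]

```text
time: 19.73
tool_pos: [483.2, 45.0, 142.2]
tcp_rot: [3.141, -0.0, -0.251]
contact_force: [0.4, -0.6, -5.1]
grip_width: 30.1
finger_force: 29.8
```

Emit:
servo_tool:
  deltas:
    - [[0.0015,0.0066,0],[0,0,0]]
    - [[0.003,0.0143,0],[0,0,0]]
    - [[0.0045,0.0218,0],[0,0,0]]
    - [[0.0045,0.0218,0],[0,0,0]]
    - [[0.0045,0.0218,0],[0,0,0]]
    - [[0.0045,0.0218,0],[0,0,0]]
    - [[0.0045,0.0218,0],[0,0,0]]
    - [[0.0045,0.0218,0],[0,0,0]]
    - [[0.0045,0.0218,0],[0,0,0]]
    - [[0.0045,0.0218,0],[0,0,0]]
    - [[0.0045,0.0218,0],[0,0,0]]
    - [[0.0045,0.0218,0],[0,0,0]]
    - [[0.0045,0.0218,0],[0,0,0]]
    - [[0.0045,0.0218,0],[0,0,0]]
    - [[0.0045,0.0218,0],[0,0,0]]
    - [[0.0045,0.0218,0],[0,0,0]]
    - [[0.0045,0.0218,0],[0,0,0]]
    - [[0.004,0.0193,0],[0,0,0]]
    - [[0.003,0.0133,0],[0,0,0]]
    - [[0.001,0.006,0],[0,0,0]]

```text
time: 22.22
tool_pos: [464.8, -350.0, 142.1]
tcp_rot: [-3.141, 0.0, -0.251]
contact_force: [0.4, 0.2, -4.6]
grip_width: 29.9
finger_force: 29.8
```

Emit:
servo_tool:
  deltas:
    - [[0,0,0],[0,0,0]]
    - [[0,0,0.006],[0,0,0]]
    - [[0,0,0.008],[0,0,0]]
    - [[0,0,0.008],[0,0,0]]
    - [[0,0,0.005],[0,0,0]]
    - [[0,0,0.004],[0,0,0]]
    - [[0,0,0.002],[0,0,0]]
    - [[0,0,0.001],[0,0,0]]
    - [[0,0,0],[0,0,0]]
    - [[0,0,0],[0,0,0]]

```text
time: 23.48
tool_pos: [465.0, -349.4, 108.4]
tcp_rot: [3.141, -0.0, -0.251]
contact_force: [-0.4, -0.5, -5.6]
grip_width: 30.0
finger_force: 29.8
```

Emit:
servo_tool:
  deltas:
    - [[0,0,0.0008],[0,0,0]]
    - [[0,0,0.0007],[0,0,0]]
    - [[0,0,0.0005],[0,0,0]]
    - [[0,0,0],[0,0,0]]
    - [[0,0,0],[0,0,0]]

```text
time: 24.1
tool_pos: [464.9, -349.3, 106.2]
tcp_rot: [3.142, -0.0, -0.251]
contact_force: [-0.0, -0.4, -3.9]
grip_width: 29.9
finger_force: 29.8
```

Emit:
servo_tool:
  deltas:
    - [[0,0,0.0004],[0,0,0]]
    - [[0,0,0.0003],[0,0,0]]
    - [[0,0,0],[0,0,0]]

```text
time: 24.48
tool_pos: [465.0, -349.3, 105.8]
tcp_rot: [3.141, -0.0, -0.251]
contact_force: [-0.6, -0.3, -2.0]
grip_width: 29.9
finger_force: 29.8
```

The bench is taking part of the weight now. Lower 0.3 mm more, then release and retreat upwards.

Emit:
servo_tool:
  deltas:
    - [[0,0,0.0003],[0,0,0]]
    - [[0,0,0],[0,0,0]]
    - [[0,0,0],[0,0,0]]

```text
time: 24.85
tool_pos: [465.1, -349.3, 105.7]
tcp_rot: [3.141, -0.001, -0.251]
contact_force: [-0.4, 1.8, 3.1]
grip_width: 29.9
finger_force: 29.8
```

Emit:
servo_tool:
  deltas:
    - [[0,0,0],[0,0,0]]
    - [[0,0,0],[0,0,0]]
    - [[0,0,0],[0,0,0]]
    - [[0,0,0],[0,0,0]]
    - [[0,0,0],[0,0,0]]
    - [[0,0,0],[0,0,0]]
    - [[0,0,0],[0,0,0]]
    - [[0,0,0],[0,0,0]]
  fingers: 1

```text
time: 25.85
tool_pos: [464.9, -349.3, 105.2]
tcp_rot: [3.141, -0.0, -0.251]
contact_force: [-0.1, 0.4, 0.2]
grip_width: 92.0
finger_force: 0.0
```

Emit:
servo_tool:
  deltas:
    - [[0,0,-0.006],[0,0,0]]
    - [[0,0,-0.012],[0,0,0]]
    - [[0,0,-0.02],[0,0,0]]
    - [[0,0,-0.025],[0,0,0]]
    - [[0,0,-0.03],[0,0,0]]
    - [[0,0,-0.03],[0,0,0]]
    - [[-0.04,0,-0.02],[0,0,0]]
    - [[-0.04,0,0],[0,0,0]]
    - [[-0.03,0,0],[0,0,0]]
    - [[0,0,0],[0,0,0]]
    - [[0,0,0],[0,0,0]]
    - [[0,0,0],[0,0,0]]

```text
time: 27.35
tool_pos: [359.1, -322.2, 248.3]
tcp_rot: [3.141, -0.0, -0.25]
contact_force: [-0.0, 0.3, 0.7]
grip_width: 91.6
finger_force: 0.0
```

```bash
python3 - <<'E'
from ov import *
ims={n:bot.capture(n)[:,:,::-1].copy() for n in("side","top")}
P={"scanner":[469,-349.2,-.251],"edge":[627.6,35.7,-.165]}
over(ims,P,"pics/s8.png",[("side",(200,120,190,160)),("top",(225,150,60,60))],3)
E
```

```text
(no output)
```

View pics/s8.png

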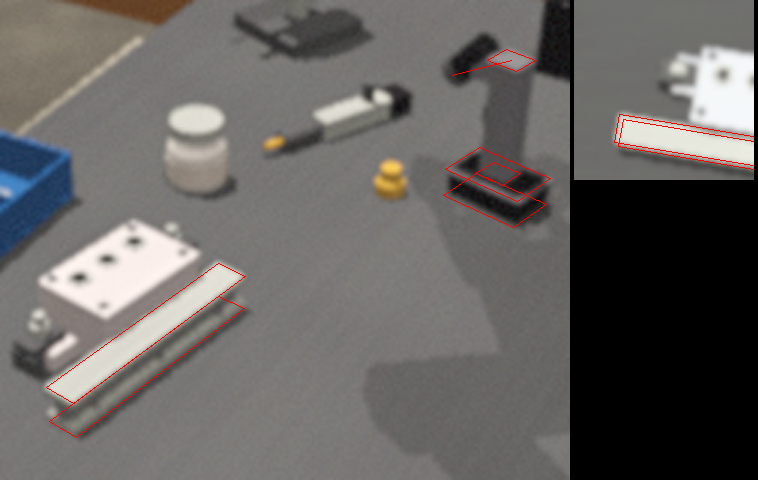

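The scanner stands upright where it began (foot about (497,190)), the bar is still flush (about (145,333)), and the arm is clear. I'm handing the job in.

```bash
python3 -c "
from plant import bot
print(bot.close_job())"
```

```text
the job is handed in; nothing more can be done
None
```

The job is handed in, with no verdict shown: the straightedge measured flush (x −56 mm, y 27 mm, 0.003 rad skew), the scanner was held on the seam middle from 150 mm for about 2 s and stood back upright where it began, with no bystander hit that I noticed; one of the 11 pictures I viewed (limit 10) was 818 px wide (limit 800).

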